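Load the sample row onto the shaker

ROBOT

A 7-joint arm with a two-finger parallel gripper is mounted at the origin on the work surface. World frame = base frame: x ahead of the robot, y to its left, z up, the work surface at z = 0. Lengths are in m, angles in rad, forces in N, time in s.
With the tool pointing down it reaches from about 0.425 to 0.875 m from the base axis. Payload 8.4 kg.
Tool frame: the origin (TCP) lies at the very end of the fingers, on their centre line; the grasp point (between the pads) lies 19 mm behind it; z points along the fingers, y is the line along which they close (so a half turn about z gives the same grasp; the last joint's range is limited). The gripper opens to 85 mm and grips with 20 to 120 N. Pads are 22 mm wide; open, the fingers measure 114 mm over their backs; the gripper's body (76 mm by 85 mm) begins 54 mm behind the grasp point. The pads swing forward as they close: fully open they stand 13 mm farther back than shut.
Start: joints at [1.137, 0.333, 0.04, 1.465, -0.013, 1.343, -0.059], TCP at [0.214, -0.614, 0.231] pointing down, gripper open.
Joint ranges: [-2.58, 2.58], [-0.38, 2.09], [-1.3, 1.39], [0.25, 2.4], [-1.5, 4.64], [0.08, 2.09], [-2.65, 2.65]. Speed limits (rad/s): [2.22, 2.22, 2.79, 2.79, 3.14, 3.14, 3.14].

INTERFACE

Orientations are given as a 3x3 rotation matrix whose columns are the frame's x, y, z axes.
In Python, from rig import manip gives the robot as it stands.
- The arm moves only by the tool arm_command, never from a script. Its arguments are lists of equal length, an entry for each row: "offset": the shift along the tool's x, y, z normalised to -1 to 1, where 1 is 250 mm, a list of three; "roll": the turn about the tool's z normalised to -1 to 1, where 1 is pi/4 rad; "fingers": the opening in per cent of the stroke, from 0 (shut) to 100 (fully open). In form: {"offset": [[tx, ty, tz], ...], "roll": [roll, ...], "fingers": [fingers, ...]}. A call has exactly 10 rows; each row is the pose to reach, as a shift and turn from the pose commanded when the call began, along the tool's axes at that moment; what a row does not reach only later rows make up. A row lasts 1/8 s, in which the tool goes at most 62.5 mm and 10.7 degrees, less where a joint would pass 70% of its speed; a pose out of reach is approached as far as the arm can. A call with a number of a shift or a turn outside -1 to 1 is refused whole. A call with a gripper value outside its range is refused whole. The fingers move at their own pace and stop on an object; the grip force is fixed at half the most. Time passes only in rows, so rows that repeat a pose let the fingers close, or fill a call up. It gives the time, the measured TCP pose, the force, the opening and the grip force at its end, in the units of the state.
- manip.read_state(): the state, without advancing time (a new reading comes with each control period).
- manip.read_camera(name): name is "scene" or "top"; returns the picture (384x512x3 uint8, red, green, blue); there is no depth.
- manip.calibration(name): a dict with "vertical_fov" (degrees; the focal length in pixels is half the picture's height over the tangent of half this angle, whatever the lens; pixels are square), "cx", "cy" (the principal point, pixels), "extrinsics" (4x4, takes a point from world to camera coordinates). Camera axes: x right, y down, z forward; pixel columns grow to the right and rows downward; lengths in m; the calibration is good to about 2 mm. A picture is of the moment at which its call begins. calibration takes no time and is no camera call.
- manip.job_done(): hands the job in; it is judged then, once.
The state is a dict: "t": time; "joint_positions": joint angles; "dq": joint speeds; "tau": joint torques, N m; "position": TCP position; "ee_rot": TCP orientation; "ft_force": force on the tool from outside, world axes, zero at the start; "torque": the same for the moment, N m; "opening": finger opening in m; "grip_force": force on a finger pad.
Only numpy, scipy, OpenCV 4.12 (cv2) and the standard library are available. Lean on these libraries where they do the work, as an engineer would, in place of code of your own. Each camera call takes 0.05 s, during which the arm holds its last target. There are 200 camera calls.

TASK

Move the four sample containers from the bench rack into the four bays of the shaker, keeping the order of the row: the one that starts at the rack's post end goes into the bay next to the shaker's control panel, its neighbour into the next bay, and so on, so that the one farthest from the post ends farthest from the panel. Keep each container upright on the way and set it down on its bay's floor without dropping it; at the end all four stand upright and released.

Things in the scene. Friction and masses are not known exactly. Their poses are not given: they have to be found in the camera images.
- tube: the tall slim sample tube: straight cylinder of diameter 28 mm, cap of diameter 30 mm on the top 20 mm, 105 mm high in all, about 80 g. Origin: centre of its underside, z up. White plastic with a grey cap, closed; round, so its yaw does not matter.
- jar: the squat wide sample jar: straight cylinder of diameter 42 mm, lid of diameter 41 mm on the top 20 mm, 66 mm high in all, about 100 g. Origin: centre of its underside, z up. White plastic with a grey cap, closed; round, so its yaw does not matter.
- bottle: the narrow-necked sample bottle: body of diameter 36 mm up to 60 mm, shoulder from 60 to 70 mm, then a cap of diameter 22 mm, 92 mm high in all, about 120 g. Origin: centre of its underside, z up. White plastic with a grey cap, closed; round, so its yaw does not matter.
- flask: the conical sample flask: base of diameter 42 mm, cone narrowing from 6 mm to 46 mm height, then a straight neck of diameter 24 mm up to 63 mm and a cap of diameter 26 mm up to its top at 85 mm, about 110 g. Origin: centre of its underside, z up. White plastic with a grey cap, closed; round, so its yaw does not matter.
- rack: fixed low aluminium tray, 330 x 76 mm, lips 16 mm high. Places along its x axis at x = -96, -32, 32, 96 mm, y = 0: in each an adaptor, and in its hole a sample, both standing on the rack's floor, 8 mm above its origin. Post end = its -x end: upright steel post with a black ball, 88 mm high, at x = -165 mm. Origin: underside, at the row's centre; z up
- shaker: fixed white benchtop shaker: 360 x 170 mm, 48 mm high, black four-bay carrier on top. Bays along its x axis, centres at x = -96, -32, 32, 96 mm, y = 0; 58 x 58 mm inside; flat floors 62 mm above the origin; walls 6 mm thick, rising 16 mm above the floors. Control panel end = its +x end: grey panel, dark display, two knobs, 71 mm high, at x = 182 mm. Origin: underside, at the row's centre; z up
- tube_adaptor: fixed black square adaptor plate, 46 x 46 mm, 12 mm thick, with a round 34 mm through hole, lying in the rack at the place where the tube stands at the start; it stays there and marks the tube's starting place. Origin: centre of its underside (on the rack's floor), z up
- jar_adaptor: fixed black square adaptor plate, 60 x 60 mm, 12 mm thick, with a round 48 mm through hole, lying in the rack at the place where the jar stands at the start; it stays there and marks the jar's starting place. Origin: centre of its underside (on the rack's floor), z up
- bottle_adaptor: fixed black square adaptor plate, 54 x 54 mm, 12 mm thick, with a round 42 mm through hole, lying in the rack at the place where the bottle stands at the start; it stays there and marks the bottle's starting place. Origin: centre of its underside (on the rack's floor), z up
- flask_adaptor: fixed black round adaptor ring, 60 mm outer diameter, 12 mm thick, with a round 48 mm through hole, lying in the rack at the place where the flask stands at the start; it stays there and marks the flask's starting place. Origin: centre of its underside (on the rack's floor), z up
There are look-alikes about, which are no part of the job. What is shaped like the bottle but orange is not meant.

How it is judged:
By the outcome, as a careful person would: the job done as asked, in the order asked, and still so for the second after the job is handed in, with the robot touching nothing.
It also fails if it takes over 128 s, if anything falls off the work surface, if the arm or the gripper's body presses on something with over 40 N, if the wrist force passes 120 N, or if a joint passes its speed limit or range.

## Working session

There is one attempt and no reset: what is moved stays moved. The work goes in short steps, Python scripts to look and compute and a tool call to move; the robot and the scene stay as the last step left them, time stands still between calls to the robot, and variables do not carry over. Pictures are saved under pics/ and viewed, at most 14 in all, crops included, and the job is handed in when it is done.

Besides the shell and the picture viewer there is one more tool, called after ">>>" as a command line: name --pt "numbers of a row" for each row, then --argument value for the rest. arm_command: Moves the arm, as the interface text tells. Scaled input: -1 to 1 covers 250 mm each way for a shift and pi/4 rad each way for a turn. Its arguments: {"type":"object","properties":{"offset":{"type":"array"},"roll":{"type":"array"},"fingers":{"type":"array"}},"required":["offset","roll","fingers"]}

```bash
mkdir -p pics
python3 - <<'E'
from rig import manip
import cv2
for n in("scene","top"):
    cv2.imwrite(f"pics/{n}0.png",cv2.resize(manip.read_camera(n)[:,:,::-1],(800,600),interpolation=cv2.INTER_CUBIC))
    print(n,manip.calibration(n))
s=manip.read_state();print(s)
E
```

```text
scene {'vertical_fov': 53.75529753572427, 'cx': 256.38230212754036, 'cy': 193.09052644742567, 'extrinsics': array([[ 0.73467774,  0.67817712,  0.01801165, -0.39648037],
       [ 0.53334168, -0.5609601 , -0.63314329, -0.26449836],
       [-0.41927947,  0.47476264, -0.77382502,  1.13457282],
       [ 0.        ,  0.        ,  0.        ,  1.        ]])}
top {'vertical_fov': 45.81852956676121, 'cx': 254.9188935368275, 'cy': 187.7149122145708, 'extrinsics': array([[ 0.03735128, -0.99929281, -0.00433044,  0.00484686],
       [-0.97814312, -0.03567304, -0.20484989,  0.52739347],
       [ 0.20455054,  0.0118872 , -0.97878382,  0.87094576],
       [ 0.        ,  0.        ,  0.        ,  1.        ]])}
{'t': 0.1, 'joint_positions': array([ 1.13681601,  0.33383128,  0.03989459,  1.46620043, -0.01339766,
        1.34333281, -0.05851825]), 'dq': array([ 0.00224145, -0.00111992, -0.00066321, -0.00221074,  0.00087544,
        0.00135488,  0.00074445]), 'tau': array([ 3.59585174e-03, -6.60018396e+01,  1.36946093e+00, -4.06471610e+01,
        1.67924375e-02,  8.96017154e-03,  2.41204134e-05]), 'position': array([ 0.21338479, -0.61351839,  0.2305077 ]), 'ee_rot': array([[ 9.44500111e-01,  3.28510556e-01, -5.96333837e-04],
       [ 3.28511079e-01, -9.44499105e-01,  1.38264066e-03],
       [-1.09024723e-04, -1.50180653e-03, -9.99998866e-01]]), 'ft_force': array([-0.42420522,  0.00652226,  0.95625004]), 'torque': array([-0.08188575,  0.04609381, -0.00771604]), 'grip_force': 0.0, 'opening': 0.0854807477299608}
```

View pics/scene0.png

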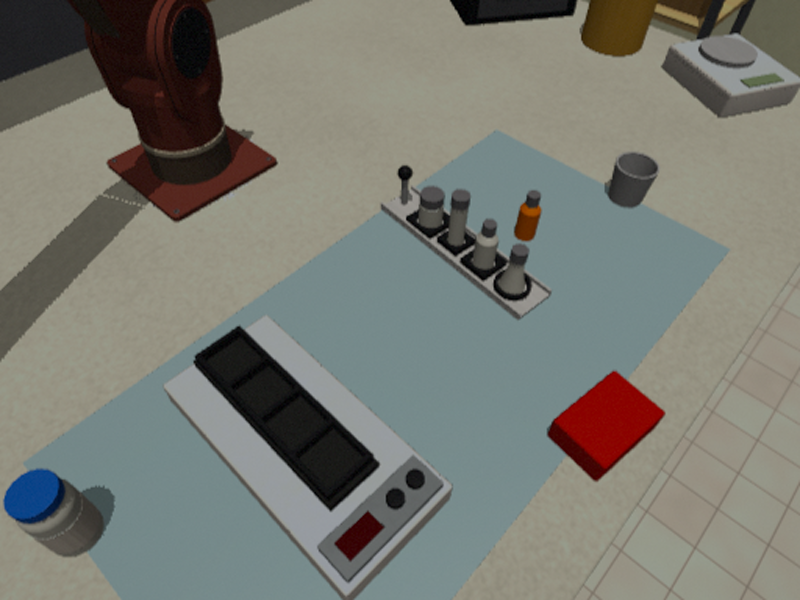

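View pics/top0.png

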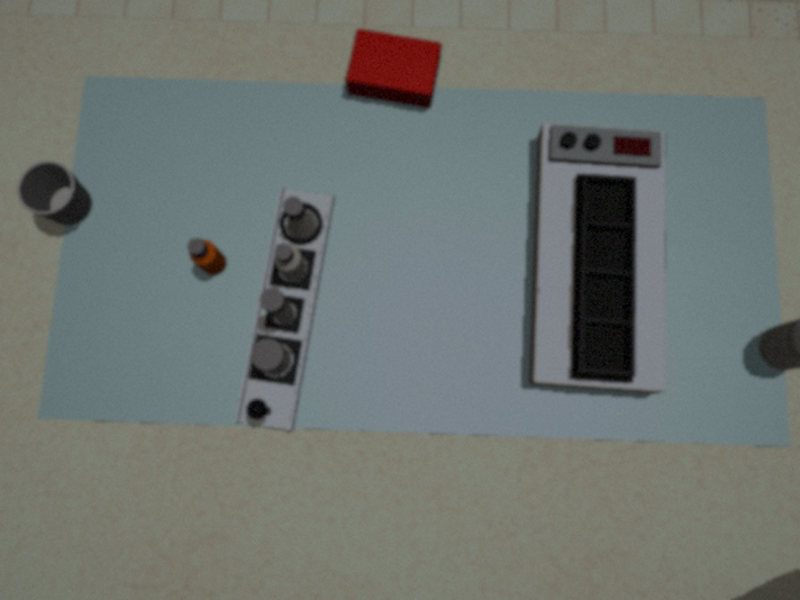

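The top view (800x600 px) has the rack on the left, with its post and ball at (258,410), nearest the robot. From the post the order is jar (272,357), tube (275,305), bottle (290,262), flask (298,210). The shaker is on the right, with its panel at the far end (605,145).

There are two candidates for the bottle: the white one in the rack at (290,262) and the orange one on the mat at (207,255). The white one, standing in the square adaptor, fits the description. I'll confirm it in a crop and measure.

```bash
cat > h.py <<'E'
import numpy as np
from rig import manip
def cast(n,uv,z):
    c=manip.calibration(n);f=192/np.tan(np.radians(c["vertical_fov"]/2));E=c["extrinsics"]
    R,t=E[:3,:3],E[:3,3];o=-R.T@t
    uv=np.atleast_2d(uv)
    d=np.c_[(uv[:,0]-c["cx"])/f,(uv[:,1]-c["cy"])/f,np.ones(len(uv))]@R
    return o+d*((z-o[2])/d[:,2])[:,None]
def proj(n,p):
    c=manip.calibration(n);f=192/np.tan(np.radians(c["vertical_fov"]/2));E=c["extrinsics"]
    q=np.atleast_2d(p)@E[:3,:3].T+E[:3,3]
    return np.c_[f*q[:,0]/q[:,2]+c["cx"],f*q[:,1]/q[:,2]+c["cy"]]
E
python3 - <<'E'
import cv2,numpy as np
from h import *
im=manip.read_camera("top");cv2.imwrite("pics/top_raw.png",im[:,:,::-1])
sc=manip.read_camera("scene");cv2.imwrite("pics/scene_raw.png",sc[:,:,::-1])
a=cv2.resize(im[115:280,110:220,::-1],None,fx=3.6,fy=3.6,interpolation=cv2.INTER_CUBIC)
b=cv2.resize(sc[95:210,235:360,::-1],None,fx=3.2,fy=3.2,interpolation=cv2.INTER_CUBIC)
o=np.zeros((max(len(a),len(b)),a.shape[1]+b.shape[1],3),np.uint8);o[:len(a),:a.shape[1]]=a;o[:len(b),a.shape[1]:]=b
o=np.clip(o*1.3,0,255).astype(np.uint8);cv2.imwrite("pics/rack.png",o);print(o.shape,a.shape)
# carrier: dark in shaker region
g=im.max(2);m=((g<70)*255).astype(np.uint8);m[:,:330]=0
for c in cv2.findContours(m,cv2.RETR_EXTERNAL,cv2.CHAIN_APPROX_NONE)[0]:
    if cv2.contourArea(c)>800:
        r=cv2.minAreaRect(c);B=cv2.boxPoints(r);P=cast("top",B,.078)[:,:2]
        print("dark",r,B.round(1).tolist(),P.round(4).tolist(),P.mean(0),[np.linalg.norm(P[i]-P[i-1]).round(4) for i in range(4)])
        ap=cv2.approxPolyDP(cv2.convexHull(c),4,True)[:,0];print(ap.tolist(),cast("top",ap,.078)[:,:2].round(4).tolist())
E
```

```text
(594, 796, 3) (594, 396, 3)
dark ((496.10003662109375, 224.30001831054688), (29.09295082092285, 40.47714614868164), 71.56504821777344) [[472.29998779296875, 216.89999389648438], [510.70001220703125, 204.10000610351562], [519.9000244140625, 231.6999969482422], [481.5, 244.5]] [[0.4792, -0.4027], [0.5074, -0.4795], [0.4536, -0.493], [0.426, -0.4171]] [ 0.46655698 -0.44808159] [np.float64(0.0551), np.float64(0.0818), np.float64(0.0555), np.float64(0.0807)]
[[511, 205], [511, 234], [495, 240], [479, 236], [477, 225], [483, 217]] [[0.5056, -0.4799], [0.4485, -0.4755], [0.4357, -0.4437], [0.4423, -0.4134], [0.4636, -0.4108], [0.4798, -0.4235]]
dark ((385.55694580078125, 177.9332275390625), (40.27835464477539, 131.84561157226562), 0.6437456607818604) [[364.70001220703125, 243.60000610351562], [366.20001220703125, 111.80000305175781], [406.3999938964844, 112.19999694824219], [405.0, 244.10000610351562]] [[0.4194, -0.1921], [0.6895, -0.1984], [0.6915, -0.2809], [0.4214, -0.2698]] [ 0.5554443  -0.23529227] [np.float64(0.0777), np.float64(0.2702), np.float64(0.0826), np.float64(0.2704)]
[[370, 112], [406, 115], [402, 244], [365, 241]] [[0.6894, -0.2063], [0.6855, -0.2798], [0.4213, -0.2641], [0.4245, -0.1928]]
```

View pics/rack.png

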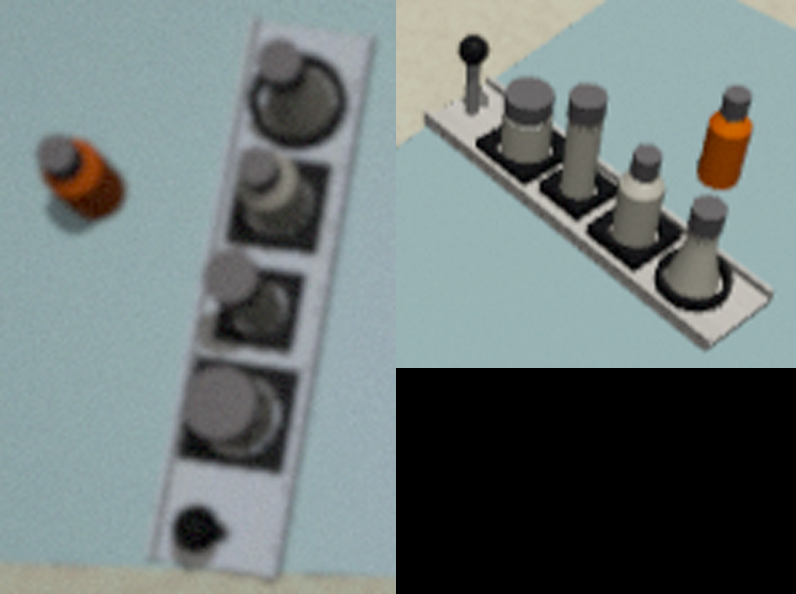

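The crop shows the white bottle in the rack at crop (275,195), standing in a square adaptor. The orange one at (85,180) stands loose on the mat, so it's the decoy. From the post the order is jar, tube, bottle, flask. Next I cast the cap-top centres and rack corners from both views.

Run:
```python
import cv2
from h import *
np.set_printoptions(precision=4,suppress=True)
T=np.array([[221,402],[233,278],[259,172],[281,61]])/3.6+[110,115]
S=(np.array([[530,90],[588,94],[648,154],[709,206]])-[396,0])/3.2+[235,95]
for n,t,s,h in zip(("jar","tube","bottle","flask"),T,S,(.066,.105,.092,.085)):
    print(n,cast("top",t,.008+h),cast("scene",s,.008+h))
C=np.array([[257,20],[375,38],[275,577],[152,560]])/3.6+[110,115]
P=cast("top",C,.016)[:,:2];print("rack",P,P.mean(0),[np.linalg.norm(P[i]-P[i-1]) for i in range(4)])
# shaker in scene: carrier crop + shaker white body in top
sc=cv2.imread("pics/scene_raw.png");g=sc.max(2);m=((g<60)*255).astype(np.uint8);m[:195]=0
for c in cv2.findContours(m,0,1)[0]:
    if cv2.contourArea(c)>1500:
        ap=cv2.approxPolyDP(cv2.convexHull(c),5,True)[:,0];print(ap.tolist());print(cast("scene",ap,.078)[:,:2])
a=cv2.resize(sc[195:384,100:300],None,fx=3,fy=3,interpolation=cv2.INTER_CUBIC)
t=cv2.imread("pics/top_raw.png")[75:255,330:430];b=cv2.resize(t,None,fx=3,fy=3,interpolation=cv2.INTER_CUBIC)[:,:200*1]
b=cv2.resize(t,(200,360),interpolation=cv2.INTER_CUBIC)
o=np.zeros((567,800,3),np.uint8);o[:,:600]=a;o[:360,600:]=b
cv2.imwrite("pics/shaker.png",np.clip(o*1.5,0,255).astype(np.uint8))
```

```text
jar [[0.4389 0.1848 0.074 ]] [[0.439  0.1854 0.074 ]]
tube [[0.5003 0.1758 0.113 ]] [[0.5022 0.1759 0.113 ]]
bottle [[0.562  0.1685 0.1   ]] [[0.5682 0.167  0.1   ]]
flask [[0.628 0.162 0.093]] [[0.6293 0.1607 0.093 ]]
rack [[0.6794 0.1916]
 [0.6705 0.1191]
 [0.3472 0.1579]
 [0.3541 0.2285]] [0.5128 0.1742] [np.float64(0.3274784887251872), np.float64(0.07307328422842777), np.float64(0.3256389407376815), np.float64(0.07094945912602535)]
[[152, 209], [241, 295], [211, 326], [125, 234]]
[[ 0.4321 -0.2082]
 [ 0.7012 -0.2176]
 [ 0.7029 -0.2921]
 [ 0.4433 -0.2832]]
```

View pics/shaker.png

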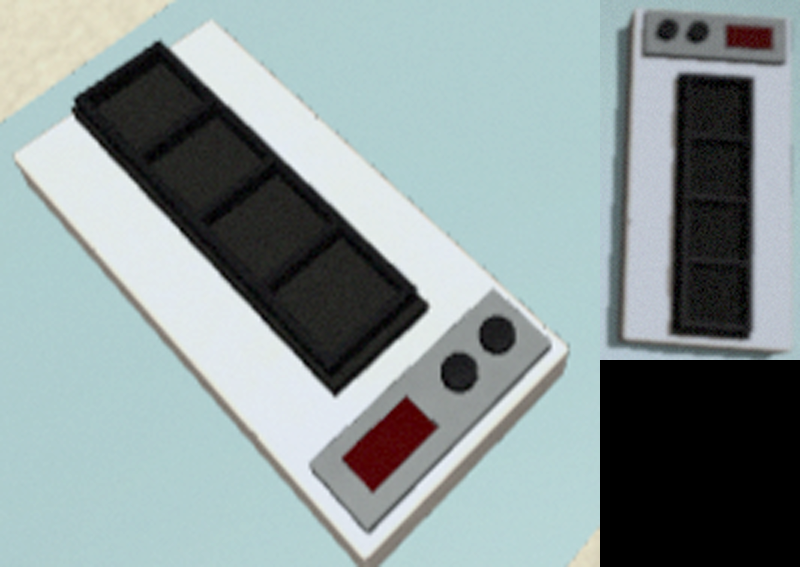

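The enlarged view shows the black carrier's top rim at crop corners (160,42), (75,104), (333,378) and (417,297), with the panel and display at the lower end. I cast these corners and compare them with the top view.

Run:
```python
from h import *
np.set_printoptions(precision=4,suppress=True)
def rep(n,P,):
    print(n,P[:,:2].tolist(),"c",P.mean(0)[:2],[round(np.linalg.norm(P[i]-P[i-1]),4) for i in range(4)],
     "yaw",[np.arctan2(*(P[b]-P[a])[1::-1]) for a,b in((0,3),(1,2))])
S=np.array([[160,42],[75,104],[333,378],[417,297]])/3+[100,195]
rep("scene rim",cast("scene",S,.078).round(4))
T=np.array([[680,337-0],[748,336],[750,78],[681,75]])
T=(T-[600,0])/2+[330,75]
rep("top rim",cast("top",T[[0,1,2,3]],.078).round(4))
W=np.array([[210,22],[17,156]])/3+[100,195];print(cast("scene",W,.048))
W=(np.array([[636,10],[789,17],[793,352],[624,340]])-[600,0])/2+[330,75]
print(cast("top",W[2:],.048),cast("top",W[:2],.060))
c=manip.calibration("top")["extrinsics"];print(-c[:3,:3].T@c[:3,3])
```

```text
scene rim [[0.4341, -0.2063], [0.4347, -0.2772], [0.6966, -0.2862], [0.6972, -0.2186]] c [ 0.5656 -0.2471] [np.float64(0.2634), np.float64(0.0709), np.float64(0.2621), np.float64(0.0676)] yaw [np.float64(-0.04671627068447383), np.float64(-0.03435074379802496)]
top rim [[0.42, -0.2024], [0.4234, -0.268], [0.6876, -0.2779], [0.6883, -0.2073]] c [ 0.5548 -0.2389] [np.float64(0.2683), np.float64(0.0657), np.float64(0.2644), np.float64(0.0706)] yaw [np.float64(-0.01826110817507953), np.float64(-0.037454088940354326)]
[[ 0.4238 -0.1595  0.048 ]
 [ 0.4194 -0.322   0.048 ]]
[[ 0.4121 -0.3218  0.048 ]
 [ 0.4177 -0.1538  0.048 ]] [[ 0.7671 -0.165   0.06  ]
 [ 0.7648 -0.3272  0.06  ]]
[0.3375 0.0133 0.9605]
```

Run:
```python
from h import *
import cv2
np.set_printoptions(precision=4,suppress=True)
def P(n):
    c=manip.calibration(n);f=192/np.tan(np.radians(c["vertical_fov"]/2))
    return np.array([[f,0,c["cx"]],[0,f,c["cy"]],[0,0,1]])@c["extrinsics"][:3]
def tri(a,b):
    X=cv2.triangulatePoints(P("top"),P("scene"),np.float64(a).T,np.float64(b).T);X=(X[:3]/X[3]).T
    return np.c_[X,np.linalg.norm(proj("top",X)-a,axis=1),np.linalg.norm(proj("scene",X)-b,axis=1)]
S=np.array([[160,42],[75,104],[333,378],[417,297]])/3+[100,195]
T=(np.array([[680,337],[748,336],[750,78],[681,75]])-[600,0])/2+[330,75]
print("rim",tri(T,S))
T=np.array([[221,402],[233,278],[259,172],[281,61]])/3.6+[110,115]
S=(np.array([[530,90],[588,94],[648,154],[709,206]])-[396,0])/3.2+[235,95]
print("caps",tri(T,S))
# red box, ball, mat corners (800px views)
T=np.array([[359,31],[441,42],[88,77],[765,98],[787,445],[258,409]])*.64
S=np.array([[663,411],[597,468],[727,247],[405,680],[25,465],[405,173]])*.64
print("box top, mat, ball",tri(T[[0,1,2,4,5]],S[[0,1,2,4,5]]))
```

```text
rim [[ 0.4223 -0.204   0.0647  1.0239  1.3517]
 [ 0.4245 -0.2732  0.0633  0.3526  0.484 ]
 [ 0.6926 -0.2828  0.0644  0.275   0.4732]
 [ 0.6935 -0.2122  0.0627  0.6967  1.1428]]
caps [[0.439  0.1849 0.0743 0.107  0.1162]
 [0.5009 0.1765 0.1117 0.2773 0.3114]
 [0.5643 0.1704 0.0947 0.6409 0.7559]
 [0.6286 0.1623 0.0913 0.0024 0.003 ]]
box top, mat, ball [[ 0.9115  0.0954  0.0422  0.1852  0.2916]
 [ 0.8934 -0.0258  0.0435  2.0247  3.4343]
 [ 0.8446  0.4927  0.0054  0.4004  0.4858]
 [ 0.3521 -0.5003 -0.0069  0.6116  0.9034]
 [ 0.3707  0.1921  0.0726  0.0303  0.0314]]
```

The caps agree between views to about 1–2 mm, with a row pitch of 63.5 mm against the given 64 and a total of 191 against 192 mm. The rack yaw is about -0.12. The shaker row centre is about (0.558,-0.243) with yaw about -0.036, but the two views differ by some mm there, so I'll check it with the jar hovering over the bay. I'll use one tool yaw of -0.08 for everything.

```bash
cat > go.py <<'E'
import sys
from h import *
# usage: go.py x y z [x y z ...] -> offsets (units of 250 mm) from present pose
s=manip.read_state();R=s["ee_rot"];p=s["position"];a=list(map(float,sys.argv[1:]))
yaw=np.arctan2(R[1,0],R[0,0])
print("t",round(s["t"],2),"p",p.round(4),"yaw",yaw.round(4),"roll to -.08:",((yaw+.08)/(np.pi/4)).round(3),"open",round(s["opening"],4),"grip",round(s["grip_force"],1),"F",s["ft_force"].round(1))
for i in range(0,len(a),3): print(((R.T@(np.array(a[i:i+3])-p))/.25).round(4).tolist())
E
python3 go.py .5 -.3 .25
```

```text
t 0.2 p [ 0.2135 -0.6136  0.2308] yaw 0.3349 roll to -.08: 0.528 open 0.0855 grip 0.0 F [0.3 0.4 0. ]
[1.4947, -0.8083, -0.0763]
```

>>> arm_command --pt "0.2 -0.1 -0.01" --pt "0.4 -0.2 -0.02" --pt "0.6 -0.3 -0.03" --pt "0.8 -0.4 -0.04" --pt "1 -0.5 -0.05" --pt "1 -0.6 -0.07" --pt "1 -0.7 -0.07" --pt "1 -0.8 -0.07" --pt "1 -0.8 -0.07" --pt "1 -0.8 -0.07" --roll '[0.1, 0.2, 0.3, 0.4, 0.5, 0.528, 0.528, 0.528, 0.528, 0.528]' --fingers '[100, 100, 100, 100, 100, 100, 100, 100, 100, 100]'

```text
t: 1.45
position: [0.384, -0.3434, 0.2489]
ee_rot: [[0.997, -0.08, 0.0], [-0.08, -0.997, -0.0], [0.0, 0.0, -1.0]]
ft_force: [0.6, -0.1, -0.5]
opening: 0.0853
grip_force: 0.0
```

```bash
python3 go.py .438 0 .25 .438 .1846 .25
```

```text
t 1.45 p [ 0.384  -0.3434  0.2489] yaw -0.0803 roll to -.08: -0.0 open 0.0853 grip 0.0 F [ 0.6 -0.1 -0.5]
[0.1053, -1.3866, -0.0049]
[0.0461, -2.1226, -0.0051]
```

>>> arm_command --pt "0.08 -0.1 0" --pt "0.16 -0.2 0" --pt "0.24 -0.35 0" --pt "0.3 -0.5 0" --pt "0.3 -0.65 0" --pt "0.3 -0.8 0" --pt "0.3 -0.9 0" --pt "0.3 -1 0" --pt "0.3 -1 0" --pt "0.3 -1 0" --roll '[0, 0, 0, 0, 0, 0, 0, 0, 0, 0]' --fingers '[100, 100, 100, 100, 100, 100, 100, 100, 100, 100]'

```text
t: 2.7
position: [0.4789, -0.1009, 0.2487]
ee_rot: [[0.997, -0.081, -0.0], [-0.081, -0.997, -0.0], [-0.0, 0.0, -1.0]]
ft_force: [-0.4, -0.3, -0.9]
opening: 0.0853
grip_force: 0.0
```

```bash
python3 go.py .438 .1846 .2
```

```text
t 2.7 p [ 0.4789 -0.1009  0.2487] yaw -0.081 roll to -.08: -0.001 open 0.0853 grip 0.0 F [-0.4 -0.3 -0.9]
[-0.2553, -1.1249, 0.1947]
```

>>> arm_command --pt "-0.03 -0.2 0" --pt "-0.06 -0.4 0" --pt "-0.1 -0.6 0" --pt "-0.14 -0.8 0" --pt "-0.18 -1 0" --pt "-0.22 -1 0" --pt "-0.255 -1 0" --pt "-0.255 -1 0" --pt "-0.255 -1 0" --pt "-0.255 -1 0" --roll '[0, 0, 0, 0, 0, 0, 0, 0, 0, 0]' --fingers '[100, 100, 100, 100, 100, 100, 100, 100, 100, 100]'

```text
t: 3.95
position: [0.4355, 0.154, 0.2488]
ee_rot: [[0.997, -0.081, 0.0], [-0.081, -0.997, 0.0], [0.0, -0.0, -1.0]]
ft_force: [0.0, -0.9, -0.0]
opening: 0.0852
grip_force: 0.0
```

```bash
python3 go.py .438 .1846 .12 .438 .1846 .041
```

```text
t 3.95 p [0.4355 0.154  0.2488] yaw -0.0812 roll to -.08: -0.001 open 0.0852 grip 0.0 F [ 0.  -0.9 -0. ]
[0.0001, -0.1227, 0.5154]
[0.0001, -0.1227, 0.8314]
```

>>> arm_command --pt "0 -0.06 0" --pt "0 -0.123 0.1" --pt "0 -0.123 0.25" --pt "0 -0.123 0.4" --pt "0 -0.123 0.52" --pt "0 -0.123 0.62" --pt "0 -0.123 0.72" --pt "0 -0.123 0.8" --pt "0 -0.123 0.83" --pt "0 -0.123 0.83" --roll '[0, 0, 0, 0, 0, 0, 0, 0, 0, 0]' --fingers '[100, 100, 100, 100, 100, 100, 100, 100, 100, 100]'

```text
t: 5.2
position: [0.4374, 0.186, 0.0413]
ee_rot: [[0.997, -0.079, -0.001], [-0.079, -0.997, 0.0], [-0.001, -0.0, -1.0]]
ft_force: [0.2, -0.1, 0.0]
opening: 0.085
grip_force: 0.0
```

```bash
python3 go.py .438 .1846 .041
python3 - <<'E'
import cv2,numpy as np
from rig import manip
a=manip.read_camera("top")[115:280,110:220,::-1];b=manip.read_camera("scene")[60:210,210:360,::-1]
a=cv2.resize(a,None,fx=3,fy=3,interpolation=2);b=cv2.resize(b,(450,450),interpolation=2)
o=np.zeros((495,780,3),np.uint8);o[:,:330]=a;o[:450,330:]=b;cv2.imwrite("pics/g1.png",np.clip(o*1.3,0,255))
E
```

```text
t 5.2 p [0.4374 0.186  0.0413] yaw -0.0794 roll to -.08: 0.001 open 0.085 grip 0.0 F [ 0.2 -0.1  0. ]
[0.0028, 0.0053, 0.0011][ WARN:0@0.584] global loadsave.cpp:1063 imwrite_ Unsupported depth image for selected encoder is fallbacked to CV_8U.
```

View pics/g1.png

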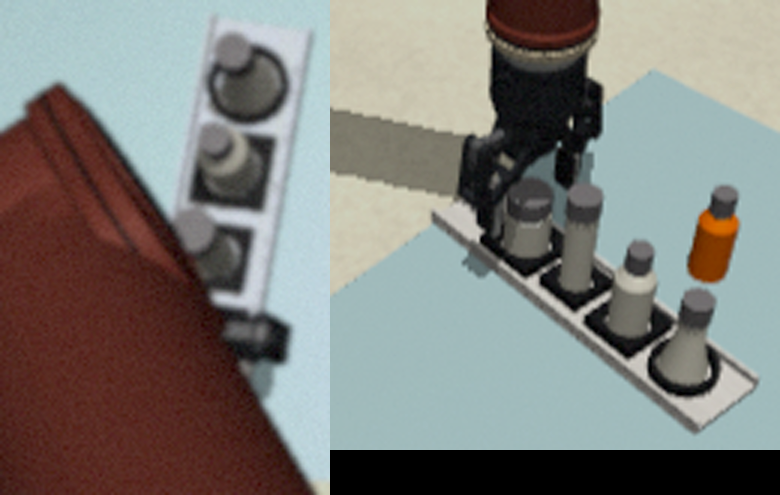

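The fingers straddle the jar at scene crop (528,215), well centred and clear of the tube at (583,230). I close and then lift a little.

>>> arm_command --pt "0 0.003 0" --pt "0 0.003 0" --pt "0 0.003 0" --pt "0 0.003 0" --pt "0 0.003 0" --pt "0 0.003 0" --pt "0 0.003 0" --pt "0 0.003 0" --pt "0 0.003 0" --pt "0 0.003 -0.05" --roll '[0, 0, 0, 0, 0, 0, 0, 0, 0, 0]' --fingers '[0, 0, 0, 0, 0, 0, 0, 0, 0, 0]'

```text
t: 6.55
position: [0.4369, 0.1843, 0.0538]
ee_rot: [[0.997, -0.08, -0.001], [-0.08, -0.997, -0.0], [-0.001, 0.0, -1.0]]
ft_force: [0.8, -0.3, -1.1]
opening: 0.0398
grip_force: 60.5
```

>>> arm_command --pt "0 0 -0.1" --pt "0 0 -0.25" --pt "0 0 -0.4" --pt "0 0 -0.55" --pt "0.1 0.1 -0.65" --pt "0.2 0.25 -0.7" --pt "0.3 0.4 -0.7" --pt "0.4 0.55 -0.7" --pt "0.5 0.7 -0.7" --pt "0.55 0.8 -0.7" --roll '[0, 0, 0, 0, 0, 0, 0, 0, 0, 0]' --fingers '[0, 0, 0, 0, 0, 0, 0, 0, 0, 0]'

```text
t: 7.8
position: [0.5591, -0.028, 0.2293]
ee_rot: [[0.997, -0.082, 0.0], [-0.082, -0.997, 0.0], [0.0, -0.0, -1.0]]
ft_force: [0.2, 0.7, -1.0]
opening: 0.0396
grip_force: 60.5
```

```bash
python3 go.py .654 -.2465 .2
```

```text
t 7.8 p [ 0.5591 -0.028   0.2293] yaw -0.0817 roll to -.08: -0.002 open 0.0396 grip 60.5 F [ 0.2  0.7 -1. ]
[0.4495, 0.84, 0.1171]
```

>>> arm_command --pt "0.1 0.15 0" --pt "0.2 0.35 0" --pt "0.3 0.55 0" --pt "0.4 0.7 0" --pt "0.45 0.8 0" --pt "0.45 0.84 0.1" --pt "0.45 0.84 0.2" --pt "0.45 0.84 0.3" --pt "0.45 0.84 0.38" --pt "0.45 0.84 0.38" --roll '[0, 0, 0, 0, 0, 0, 0, 0, 0, 0]' --fingers '[0, 0, 0, 0, 0, 0, 0, 0, 0, 0]'

```text
t: 9.05
position: [0.653, -0.2438, 0.1324]
ee_rot: [[0.997, -0.08, -0.003], [-0.08, -0.997, 0.001], [-0.003, -0.001, -1.0]]
ft_force: [-0.3, 0.3, -0.5]
opening: 0.0395
grip_force: 60.5
```

```bash
python3 go.py .654 -.2465 .0953
python3 - <<'E'
import cv2,numpy as np
from rig import manip
A=manip.read_camera("top")[:,:,::-1];B=manip.read_camera("scene")[:,:,::-1]
cv2.imwrite("pics/a2.png",A);cv2.imwrite("pics/b2.png",B)
a=cv2.resize(A[75:255,330:430],(330,594),interpolation=2);b=cv2.resize(B[190:340,110:260],(460,460),interpolation=2)
o=np.zeros((594,790,3),np.uint8);o[:,:330]=a;o[:460,330:]=b;cv2.imwrite("pics/g2.png",np.clip(o*1.6,0,255).astype(np.uint8))
E
```

```text
t 9.05 p [ 0.653  -0.2438  0.1324] yaw -0.0798 roll to -.08: 0.0 open 0.0395 grip 60.5 F [-0.3  0.3 -0.5]
[0.0053, 0.0105, 0.1483]
```

View pics/g2.png

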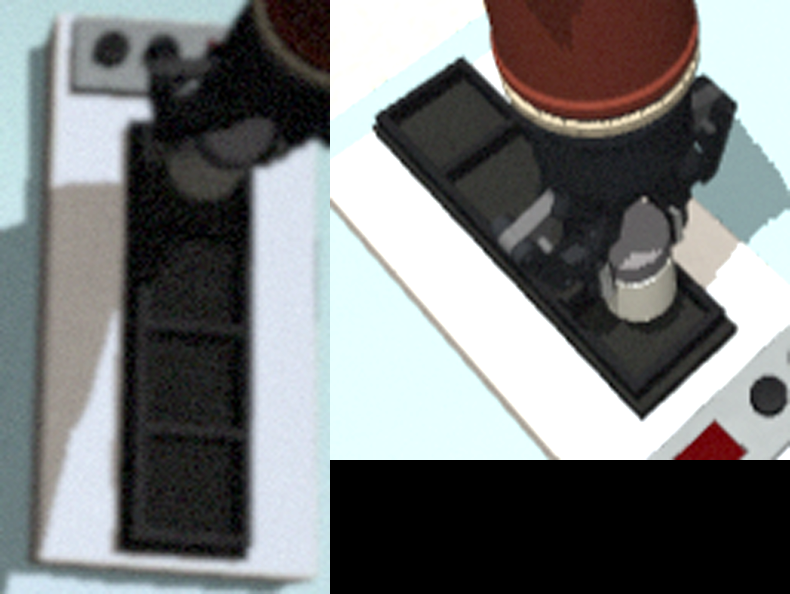

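The jar hangs over the end bay: its base front edge is at scene crop (643,327) and its lower edge in the top view at (205,200). I use it as a reference for the local camera bias, then re-estimate the rim.

Run:
```python
from h import *
import cv2
np.set_printoptions(precision=1,suppress=True)
th=np.linspace(0,6.28,200);p=np.array([.653,-.2438,.1324-.0333])
c=p+np.c_[.021*np.cos(th),.021*np.sin(th),0*th]
for n,o,s in(("top",(330,75),3.3),("scene",(110,190),460/150)):
    q=(proj(n,c)-o)*s+([330,0] if n=="scene" else [0,0])
    print(n,"base ellipse x",q[:,0].min(),q[:,0].max(),"y",q[:,1].min(),q[:,1].max())
    r=np.array([[x,y] for x in(-.131,.131) for y in(-.035,.035)])
    v=np.array([[.99935,.036],[-.036,.99935]])
    w=r@v.T+[.558,-.243]
    print(" rim pred",((proj(n,np.c_[w,[.078]*4])-o)*s+([330,0] if n=="scene" else [0,0])).tolist())
```

```text
top base ellipse x 168.8500399182018 238.6760959083753 y 135.26981596363314 201.46371869562466
 rim pred [[253.12030138153366, 550.5580055902109], [133.38911538185624, 541.8315582600155], [255.29144442500825, 128.82523215068613], [142.41389992668726, 121.20725220932036]]
scene base ellipse x 602.6065762928863 675.9421317731259 y 250.6969608799927 318.1393582887337
 rim pred [[373.10830905234684, 110.36235992298043], [461.20882598132107, 51.13373991520401], [633.4663134865406, 386.4173283539487], [724.0444730821207, 304.3120401513758]]
```

The top view agrees with the arm to under 1 px (base ellipse 168–239 and 201, against 168–240 and 200 seen), while the scene view is biased by about 3 px here. So I trust the top view: row centre about (0.558,-0.2415). I lower the jar the rest of the way.

>>> arm_command --pt "0.004 0.004 0.03" --pt "0.004 0.004 0.06" --pt "0.004 0.004 0.09" --pt "0.004 0.004 0.11" --pt "0.004 0.004 0.125" --pt "0.004 0.004 0.135" --pt "0.004 0.004 0.14" --pt "0.004 0.004 0.144" --pt "0.004 0.004 0.144" --pt "0.004 0.004 0.144" --roll '[0, 0, 0, 0, 0, 0, 0, 0, 0, 0]' --fingers '[0, 0, 0, 0, 0, 0, 0, 0, 0, 0]'

```text
t: 10.4
position: [0.6549, -0.2452, 0.0979]
ee_rot: [[0.997, -0.08, 0.0], [-0.08, -0.997, -0.0], [0.0, 0.0, -1.0]]
ft_force: [0.2, 0.7, 0.2]
opening: 0.0398
grip_force: 60.5
```

>>> arm_command --pt "0 0 0.004" --pt "0 0 0.008" --pt "0 0 0.01" --pt "0 0 0.01" --pt "0 0 0.01" --pt "0 0 0.01" --pt "0 0 0.01" --pt "0 0 0.01" --pt "0 0 0.01" --pt "0 0 0.01" --roll '[0, 0, 0, 0, 0, 0, 0, 0, 0, 0]' --fingers '[0, 0, 0, 0, 0, 0, 0, 0, 0, 0]'

```text
t: 11.65
position: [0.655, -0.2452, 0.0962]
ee_rot: [[0.997, -0.08, 0.0], [-0.08, -0.997, -0.0], [0.0, 0.0, -1.0]]
ft_force: [-2.0, 0.8, 5.5]
opening: 0.0401
grip_force: 61.2
```

Contact shows as 5.5 N at the height expected. I release and rise.

>>> arm_command --pt "0 0 0.009" --pt "0 0 0.009" --pt "0 0 0.009" --pt "0 0 0.009" --pt "0 0 0.009" --pt "0 0 0.009" --pt "0 0 -0.1" --pt "0 0 -0.3" --pt "0 0 -0.5" --pt "0 0 -0.65" --roll '[0, 0, 0, 0, 0, 0, 0, 0, 0, 0]' --fingers '[100, 100, 100, 100, 100, 100, 100, 100, 100, 100]'

```text
t: 12.9
position: [0.6552, -0.2452, 0.2606]
ee_rot: [[0.997, -0.08, 0.002], [-0.08, -0.997, -0.001], [0.002, 0.0, -1.0]]
ft_force: [-0.3, -0.2, -1.4]
opening: 0.0856
grip_force: 0.0
```

```bash
python3 go.py .5015 .1769 .25
cat > look.py <<'E'
import cv2,numpy as np,sys
from rig import manip
A=manip.read_camera("top")[:,:,::-1];B=manip.read_camera("scene")[:,:,::-1]
a=cv2.resize(A[75:255,330:430],(330,594),interpolation=2);b=cv2.resize(B[190:340,110:260],(460,460),interpolation=2)
o=np.zeros((594,790,3),np.uint8);o[:,:330]=a;o[:460,330:]=b;cv2.imwrite(sys.argv[1],np.clip(o*1.6,0,255).astype(np.uint8))
E
```

```text
t 12.9 p [ 0.6552 -0.2452  0.2606] yaw -0.0799 roll to -.08: 0.0 open 0.0856 grip 0.0 F [-0.3 -0.2 -1.4]
[-0.7478, -1.6339, 0.0399]
```

>>> arm_command --pt "-0.06 -0.15 0" --pt "-0.13 -0.3 0" --pt "-0.2 -0.45 0" --pt "-0.27 -0.6 0" --pt "-0.34 -0.75 0" --pt "-0.4 -0.9 0" --pt "-0.46 -1 0" --pt "-0.5 -1 0" --pt "-0.6 -1 0" --pt "-0.7 -1 0" --roll '[0, 0, 0, 0, 0, 0, 0, 0, 0, 0]' --fingers '[100, 100, 100, 100, 100, 100, 100, 100, 100, 100]'

```text
t: 14.15
position: [0.4998, 0.0169, 0.2578]
ee_rot: [[0.997, -0.081, 0.0], [-0.081, -0.997, -0.0], [0.0, 0.0, -1.0]]
ft_force: [-0.4, 0.3, -0.0]
opening: 0.0855
grip_force: 0.0
```

```bash
python3 look.py pics/g3.png; python3 go.py .5015 .1769 .25 .5015 .1769 .068
```

```text
t 14.25 p [0.4989 0.0171 0.2582] yaw -0.0809 roll to -.08: -0.001 open 0.0854 grip 0.0 F [-0.  -0.4 -0.6]
[-0.0412, -0.638, 0.0321]
[-0.0414, -0.6388, 0.7601]
```

View pics/g3.png

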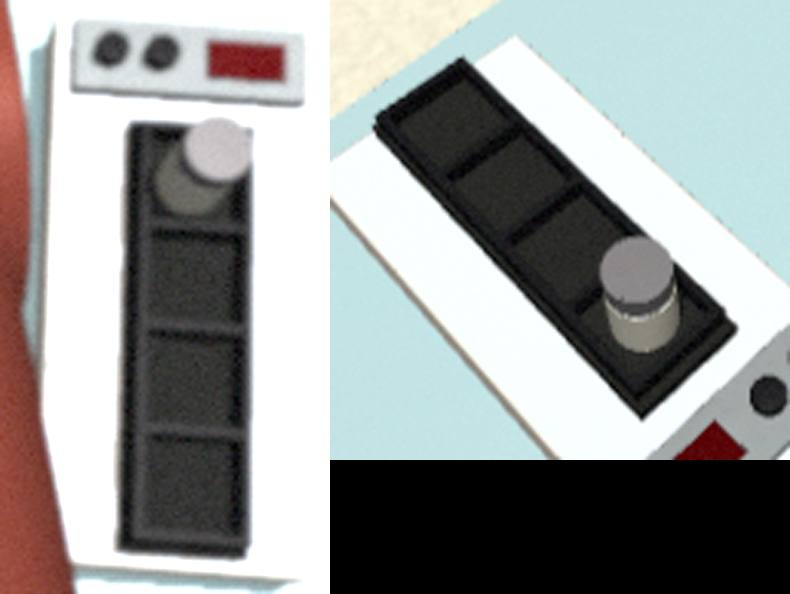

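The jar stands upright in the bay beside the panel: base centre about (187,182) in the top crop, bay floor centre about (190,182). Next is the tube.

>>> arm_command --pt "-0.01 -0.2 0" --pt "-0.02 -0.4 0" --pt "-0.04 -0.6 0" --pt "-0.04 -0.638 0.1" --pt "-0.04 -0.638 0.25" --pt "-0.04 -0.638 0.4" --pt "-0.04 -0.638 0.55" --pt "-0.04 -0.638 0.7" --pt "-0.04 -0.638 0.8" --pt "-0.04 -0.638 0.82" --roll '[0, 0, 0, 0, 0, 0, 0, 0, 0, 0]' --fingers '[100, 100, 100, 100, 100, 100, 100, 100, 100, 100]'

```text
t: 15.5
position: [0.5028, 0.1767, 0.0512]
ee_rot: [[0.997, -0.081, -0.003], [-0.081, -0.997, -0.001], [-0.003, 0.001, -1.0]]
ft_force: [0.4, -0.3, -0.0]
opening: 0.0852
grip_force: 0.0
```

>>> arm_command --pt "0 0 0" --pt "0 0 0" --pt "0 0 0" --pt "0 0 0" --pt "0 0 0" --pt "0 0 0" --pt "0 0 0" --pt "0 0 0" --pt "0 0 0" --pt "0 0 0" --roll '[0, 0, 0, 0, 0, 0, 0, 0, 0, 0]' --fingers '[0, 0, 0, 0, 0, 0, 0, 0, 0, 0]'

```text
t: 16.75
position: [0.5038, 0.1778, 0.0539]
ee_rot: [[0.997, -0.08, 0.002], [-0.08, -0.997, -0.0], [0.002, -0.0, -1.0]]
ft_force: [-0.4, 0.0, 6.0]
opening: 0.0267
grip_force: 58.0
```

```bash
python3 go.py .5905 -.2445 .25
```

```text
t 16.75 p [0.5038 0.1778 0.0539] yaw -0.08 roll to -.08: -0.0 open 0.0267 grip 58.0 F [-0.4  0.   6. ]
[0.4818, 1.6561, -0.7837]
```

>>> arm_command --pt "0 0 -0.05" --pt "0 0 -0.15" --pt "0 0 -0.3" --pt "0 0 -0.45" --pt "0.05 0.1 -0.6" --pt "0.1 0.25 -0.7" --pt "0.2 0.4 -0.7" --pt "0.25 0.55 -0.7" --pt "0.3 0.7 -0.7" --pt "0.35 0.85 -0.7" --roll '[0, 0, 0, 0, 0, 0, 0, 0, 0, 0]' --fingers '[0, 0, 0, 0, 0, 0, 0, 0, 0, 0]'

```text
t: 18.0
position: [0.5735, -0.042, 0.2289]
ee_rot: [[0.997, -0.079, 0.001], [-0.079, -0.997, 0.0], [0.001, -0.0, -1.0]]
ft_force: [0.8, 0.3, -0.2]
opening: 0.0266
grip_force: 57.8
```

```bash
python3 go.py .5905 -.2445 .14
```

```text
t 18.0 p [ 0.5735 -0.042   0.2289] yaw -0.0795 roll to -.08: 0.001 open 0.0266 grip 57.8 F [ 0.8  0.3 -0.2]
[0.1316, 0.8019, 0.3554]
```

>>> arm_command --pt "0.04 0.15 0" --pt "0.06 0.3 0" --pt "0.1 0.45 0" --pt "0.13 0.6 0" --pt "0.13 0.75 0" --pt "0.13 0.8 0" --pt "0.13 0.802 0.1" --pt "0.13 0.802 0.2" --pt "0.13 0.802 0.3" --pt "0.13 0.802 0.36" --roll '[0, 0, 0, 0, 0, 0, 0, 0, 0, 0]' --fingers '[0, 0, 0, 0, 0, 0, 0, 0, 0, 0]'

```text
t: 19.25
position: [0.5896, -0.2423, 0.1371]
ee_rot: [[0.997, -0.079, -0.001], [-0.079, -0.997, 0.001], [-0.001, -0.001, -1.0]]
ft_force: [-0.5, -0.1, -0.9]
opening: 0.0268
grip_force: 57.8
```

>>> arm_command --pt "0 0 0.02" --pt "0 0 0.04" --pt "0 0 0.06" --pt "0 0 0.08" --pt "0 0 0.09" --pt "0 0 0.1" --pt "0 0 0.105" --pt "0 0 0.11" --pt "0 0 0.11" --pt "0 0 0.11" --roll '[0, 0, 0, 0, 0, 0, 0, 0, 0, 0]' --fingers '[0, 0, 0, 0, 0, 0, 0, 0, 0, 0]'

```text
t: 20.5
position: [0.5899, -0.2435, 0.1104]
ee_rot: [[0.997, -0.08, 0.0], [-0.08, -0.997, 0.0], [0.0, -0.0, -1.0]]
ft_force: [0.7, 0.9, -0.8]
opening: 0.0269
grip_force: 57.8
```

```bash
python3 go.py .5905 -.2445 .109
```

```text
t 20.5 p [ 0.5899 -0.2435  0.1104] yaw -0.0799 roll to -.08: 0.0 open 0.0269 grip 57.8 F [ 0.7  0.9 -0.8]
[0.0029, 0.004, 0.0056]
```

>>> arm_command --pt "0 0 0.002" --pt "0 0 0.004" --pt "0 0 0.006" --pt "0 0 0.008" --pt "0 0 0.008" --pt "0 0 0.008" --pt "0 0 0.008" --pt "0 0 0.008" --pt "0 0 0.008" --pt "0 0 0.008" --roll '[0, 0, 0, 0, 0, 0, 0, 0, 0, 0]' --fingers '[0, 0, 0, 0, 0, 0, 0, 0, 0, 0]'

```text
t: 21.75
position: [0.5898, -0.2435, 0.1083]
ee_rot: [[0.997, -0.08, -0.0], [-0.08, -0.997, 0.0], [-0.0, -0.0, -1.0]]
ft_force: [-0.2, -0.3, -0.6]
opening: 0.0262
grip_force: 57.8
```

>>> arm_command --pt "0 0 0.002" --pt "0 0 0.004" --pt "0 0 0.006" --pt "0 0 0.008" --pt "0 0 0.008" --pt "0 0 0.008" --pt "0 0 0.008" --pt "0 0 0.008" --pt "0 0 0.008" --pt "0 0 0.008" --roll '[0, 0, 0, 0, 0, 0, 0, 0, 0, 0]' --fingers '[0, 0, 0, 0, 0, 0, 0, 0, 0, 0]'

```text
t: 23.0
position: [0.5902, -0.2435, 0.108]
ee_rot: [[0.997, -0.08, 0.001], [-0.08, -0.997, -0.001], [0.001, 0.001, -1.0]]
ft_force: [-4.2, 1.4, 12.1]
opening: 0.0266
grip_force: 59.2
```

Contact at 12 N. I back off slightly and release, then rise.

>>> arm_command --pt "0 0 -0.006" --pt "0 0 -0.006" --pt "0 0 -0.006" --pt "0 0 -0.006" --pt "0 0 -0.006" --pt "0 0 -0.006" --pt "0 0 -0.006" --pt "0 0 -0.1" --pt "0 0 -0.3" --pt "0 0 -0.5" --roll '[0, 0, 0, 0, 0, 0, 0, 0, 0, 0]' --fingers '[0, 100, 100, 100, 100, 100, 100, 100, 100, 100]'

```text
t: 24.25
position: [0.5895, -0.2434, 0.2325]
ee_rot: [[0.997, -0.08, -0.001], [-0.08, -0.997, 0.0], [-0.001, -0.0, -1.0]]
ft_force: [0.5, -1.0, 0.9]
opening: 0.0852
grip_force: 0.0
```

```bash
python3 go.py .5645 .1692 .25
```

```text
t 24.25 p [ 0.5895 -0.2434  0.2325] yaw -0.0799 roll to -.08: 0.0 open 0.0852 grip 0.0 F [ 0.5 -1.   0.9]
[-0.2314, -1.6371, -0.0692]
```

>>> arm_command --pt "0 -0.05 -0.07" --pt "-0.04 -0.2 -0.07" --pt "-0.08 -0.35 -0.07" --pt "-0.12 -0.5 -0.07" --pt "-0.15 -0.65 -0.07" --pt "-0.18 -0.8 -0.07" --pt "-0.2 -0.95 -0.07" --pt "-0.23 -1 -0.07" --pt "-0.23 -1 -0.07" --pt "-0.23 -1 -0.07" --roll '[0, 0, 0, 0, 0, 0, 0, 0, 0, 0]' --fingers '[100, 100, 100, 100, 100, 100, 100, 100, 100, 100]'

```text
t: 25.5
position: [0.5525, 0.0085, 0.2486]
ee_rot: [[0.997, -0.082, -0.0], [-0.082, -0.997, -0.001], [-0.0, 0.001, -1.0]]
ft_force: [-0.6, 0.2, 0.1]
opening: 0.085
grip_force: 0.0
```

```bash
python3 look.py pics/g4.png; python3 go.py .5645 .1692 .066
```

```text
t 25.6 p [0.5526 0.0086 0.2486] yaw -0.0823 roll to -.08: -0.003 open 0.0852 grip 0.0 F [-0.3 -0.1 -0.1]
[-0.0052, -0.6441, 0.7303]
```

View pics/g4.png

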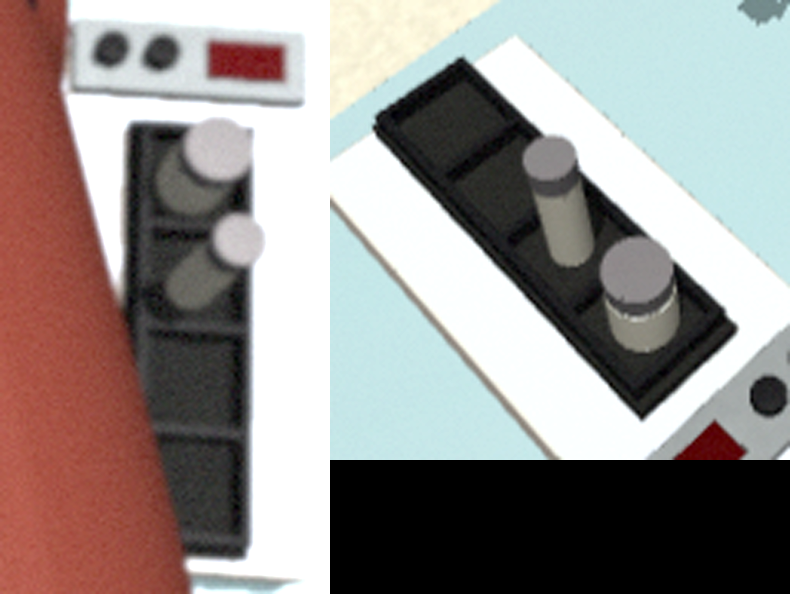

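Jar and tube stand upright in the first and second bays. Next is the bottle, gripped on its body.

>>> arm_command --pt "0 -0.2 0" --pt "0 -0.4 0" --pt "0 -0.6 0" --pt "-0.005 -0.644 0.1" --pt "-0.005 -0.644 0.25" --pt "-0.005 -0.644 0.4" --pt "-0.005 -0.644 0.55" --pt "-0.005 -0.644 0.7" --pt "-0.005 -0.644 0.8" --pt "-0.005 -0.644 0.838" --roll '[0, 0, 0, 0, 0, 0, 0, 0, 0, 0]' --fingers '[100, 100, 100, 100, 100, 100, 100, 100, 100, 100]'

```text
t: 26.85
position: [0.5636, 0.1696, 0.0376]
ee_rot: [[0.997, -0.081, -0.002], [-0.081, -0.997, -0.001], [-0.002, 0.001, -1.0]]
ft_force: [-0.5, 0.4, 0.6]
opening: 0.0856
grip_force: 0.0
```

>>> arm_command --pt "0 0 0" --pt "0 0 0" --pt "0 0 0" --pt "0 0 0" --pt "0 0 0" --pt "0 0 0" --pt "0 0 0" --pt "0 0 0" --pt "0 0 0" --pt "0 0 0" --roll '[0, 0, 0, 0, 0, 0, 0, 0, 0, 0]' --fingers '[0, 0, 0, 0, 0, 0, 0, 0, 0, 0]'

```text
t: 28.1
position: [0.5649, 0.171, 0.0408]
ee_rot: [[0.997, -0.08, 0.002], [-0.08, -0.997, 0.0], [0.002, -0.0, -1.0]]
ft_force: [-1.7, -0.3, 6.6]
opening: 0.0342
grip_force: 59.6
```

```bash
python3 go.py .525 -.242 .25
```

```text
t 28.1 p [0.5649 0.171  0.0408] yaw -0.0801 roll to -.08: -0.0 open 0.0342 grip 59.6 F [-1.7 -0.3  6.6]
[-0.0252, 1.6594, -0.8375]
```

>>> arm_command --pt "0 0 -0.05" --pt "0 0 -0.15" --pt "0 0 -0.3" --pt "0 0 -0.45" --pt "0 0.1 -0.6" --pt "0 0.25 -0.75" --pt "0 0.4 -0.78" --pt "0 0.55 -0.78" --pt "0 0.7 -0.78" --pt "0 0.85 -0.78" --roll '[0, 0, 0, 0, 0, 0, 0, 0, 0, 0]' --fingers '[0, 0, 0, 0, 0, 0, 0, 0, 0, 0]'

```text
t: 29.35
position: [0.5468, -0.0419, 0.2354]
ee_rot: [[0.997, -0.079, 0.001], [-0.079, -0.997, -0.0], [0.001, 0.0, -1.0]]
ft_force: [-0.2, -0.6, -0.4]
opening: 0.0343
grip_force: 59.9
```

```bash
python3 go.py .525 -.242 .125
```

```text
t 29.35 p [ 0.5468 -0.0419  0.2354] yaw -0.0795 roll to -.08: 0.001 open 0.0343 grip 59.9 F [-0.2 -0.6 -0.4]
[-0.0237, 0.8048, 0.4417]
```

>>> arm_command --pt "0 0.15 0" --pt "-0.01 0.3 0" --pt "-0.02 0.45 0" --pt "-0.024 0.6 0" --pt "-0.024 0.75 0" --pt "-0.024 0.806 0" --pt "-0.024 0.806 0.1" --pt "-0.024 0.806 0.22" --pt "-0.024 0.806 0.34" --pt "-0.024 0.806 0.44" --roll '[0, 0, 0, 0, 0, 0, 0, 0, 0, 0]' --fingers '[0, 0, 0, 0, 0, 0, 0, 0, 0, 0]'

```text
t: 30.6
position: [0.5252, -0.2401, 0.1238]
ee_rot: [[0.997, -0.079, 0.0], [-0.079, -0.997, 0.001], [0.0, -0.001, -1.0]]
ft_force: [0.2, 0.3, -1.1]
opening: 0.0345
grip_force: 59.9
```

```bash
python3 go.py .525 -.242 .095
```

```text
t 30.6 p [ 0.5252 -0.2401  0.1238] yaw -0.0786 roll to -.08: 0.002 open 0.0345 grip 59.9 F [ 0.2  0.3 -1.1]
[-0.0001, 0.0079, 0.1153]
```

>>> arm_command --pt "0 0.004 0.03" --pt "0 0.004 0.06" --pt "0 0.004 0.085" --pt "0 0.004 0.1" --pt "0 0.004 0.11" --pt "0 0.004 0.114" --pt "0 0.004 0.117" --pt "0 0.004 0.12" --pt "0 0.004 0.122" --pt "0 0.004 0.122" --roll '[0, 0, 0, 0, 0, 0, 0, 0, 0, 0]' --fingers '[0, 0, 0, 0, 0, 0, 0, 0, 0, 0]'

```text
t: 31.85
position: [0.5252, -0.2424, 0.0948]
ee_rot: [[0.997, -0.08, 0.001], [-0.08, -0.997, -0.0], [0.001, 0.0, -1.0]]
ft_force: [-3.0, 1.0, 6.8]
opening: 0.0344
grip_force: 60.9
```

Contact shows as 6.8 N at the predicted height. I release and rise.

>>> arm_command --pt "0 0 -0.002" --pt "0 0 -0.002" --pt "0 0 -0.002" --pt "0 0 -0.002" --pt "0 0 -0.002" --pt "0 0 -0.002" --pt "0 0 -0.002" --pt "0 0 -0.1" --pt "0 0 -0.3" --pt "0 0 -0.5" --roll '[0, 0, 0, 0, 0, 0, 0, 0, 0, 0]' --fingers '[0, 100, 100, 100, 100, 100, 100, 100, 100, 100]'

```text
t: 33.1
position: [0.5247, -0.2421, 0.22]
ee_rot: [[0.997, -0.08, -0.001], [-0.08, -0.997, 0.0], [-0.001, -0.0, -1.0]]
ft_force: [1.2, -0.4, 0.7]
opening: 0.0852
grip_force: 0.0
```

```bash
python3 go.py .6286 .1617 .25
```

```text
t 33.1 p [ 0.5247 -0.2421  0.22  ] yaw -0.0798 roll to -.08: 0.0 open 0.0852 grip 0.0 F [ 1.2 -0.4  0.7]
[0.2857, -1.6433, -0.1195]
```

>>> arm_command --pt "0 0 -0.12" --pt "0 -0.1 -0.12" --pt "0.04 -0.25 -0.12" --pt "0.08 -0.4 -0.12" --pt "0.12 -0.55 -0.12" --pt "0.16 -0.7 -0.12" --pt "0.2 -0.85 -0.12" --pt "0.24 -0.95 -0.12" --pt "0.285 -1 -0.12" --pt "0.285 -1 -0.12" --roll '[0, 0, 0, 0, 0, 0, 0, 0, 0, 0]' --fingers '[100, 100, 100, 100, 100, 100, 100, 100, 100, 100]'

```text
t: 34.35
position: [0.6164, 0.0016, 0.2485]
ee_rot: [[0.997, -0.079, -0.0], [-0.079, -0.997, 0.0], [-0.0, -0.0, -1.0]]
ft_force: [-0.9, -0.7, 0.8]
opening: 0.0854
grip_force: 0.0
```

```bash
python3 look.py pics/g5.png; python3 go.py .6286 .1617 .058
```

```text
t 34.45 p [ 6.159e-01 -1.000e-04  2.486e-01] yaw -0.0812 roll to -.08: -0.002 open 0.0852 grip 0.0 F [ 0.4 -0.7 -0.1]
[-0.0013, -0.6496, 0.7619]
```

View pics/g5.png

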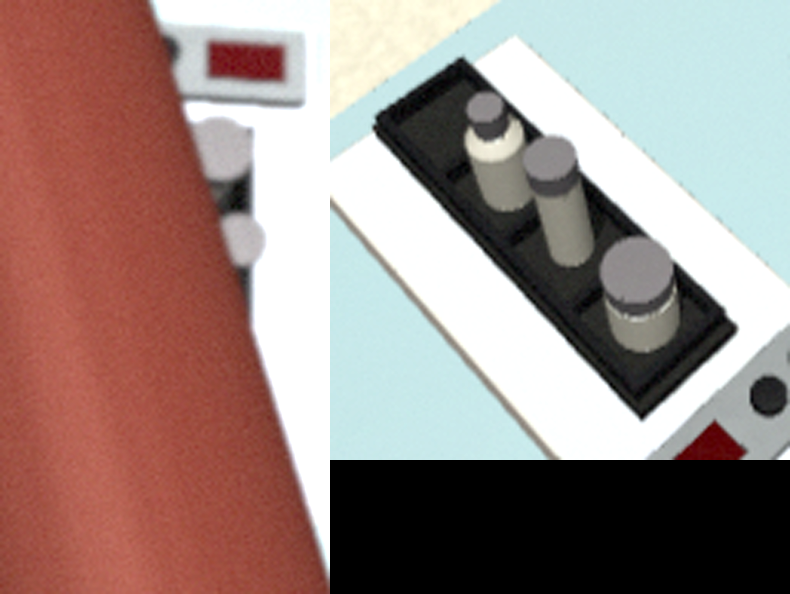

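The bottle stands upright in the third bay, with its base at scene crop (507,200). Next is the flask, gripped at its neck and cap.

>>> arm_command --pt "0 -0.2 0" --pt "0 -0.4 0" --pt "0 -0.6 0" --pt "0 -0.65 0.1" --pt "0 -0.65 0.25" --pt "0 -0.65 0.4" --pt "0 -0.65 0.55" --pt "0 -0.65 0.68" --pt "0 -0.65 0.75" --pt "0 -0.65 0.762" --roll '[0, 0, 0, 0, 0, 0, 0, 0, 0, 0]' --fingers '[100, 100, 100, 100, 100, 100, 100, 100, 100, 100]'

```text
t: 35.7
position: [0.6287, 0.1622, 0.0577]
ee_rot: [[0.997, -0.081, -0.001], [-0.081, -0.997, -0.001], [-0.001, 0.001, -1.0]]
ft_force: [1.1, -0.2, 0.3]
opening: 0.0855
grip_force: 0.0
```

>>> arm_command --pt "0 0 0" --pt "0 0 0" --pt "0 0 0" --pt "0 0 0" --pt "0 0 0" --pt "0 0 0" --pt "0 0 0" --pt "0 0 0" --pt "0 0 0" --pt "0 0 0" --roll '[0, 0, 0, 0, 0, 0, 0, 0, 0, 0]' --fingers '[0, 0, 0, 0, 0, 0, 0, 0, 0, 0]'

```text
t: 36.95
position: [0.6294, 0.1634, 0.0593]
ee_rot: [[0.997, -0.08, 0.001], [-0.08, -0.997, 0.0], [0.001, -0.0, -1.0]]
ft_force: [-1.1, -0.1, 6.5]
opening: 0.0247
grip_force: 58.6
```

```bash
python3 go.py .462 -.24 .25
```

```text
t 36.95 p [0.6294 0.1634 0.0593] yaw -0.08 roll to -.08: 0.0 open 0.0247 grip 58.6 F [-1.1 -0.1  6.5]
[-0.5377, 1.6617, -0.7642]
```

>>> arm_command --pt "0 0 -0.05" --pt "0 0 -0.15" --pt "0 0 -0.3" --pt "0 0 -0.45" --pt "-0.05 0.1 -0.6" --pt "-0.1 0.25 -0.73" --pt "-0.15 0.4 -0.73" --pt "-0.2 0.55 -0.73" --pt "-0.25 0.7 -0.73" --pt "-0.3 0.85 -0.73" --roll '[0, 0, 0, 0, 0, 0, 0, 0, 0, 0]' --fingers '[0, 0, 0, 0, 0, 0, 0, 0, 0, 0]'

```text
t: 38.2
position: [0.5363, -0.0436, 0.2414]
ee_rot: [[0.997, -0.08, 0.0], [-0.08, -0.997, -0.0], [0.0, 0.0, -1.0]]
ft_force: [0.7, -0.7, -1.6]
opening: 0.0245
grip_force: 58.9
```

```bash
python3 go.py .462 -.24 .14
```

```text
t 38.2 p [ 0.5363 -0.0436  0.2414] yaw -0.0797 roll to -.08: 0.0 open 0.0245 grip 58.9 F [ 0.7 -0.7 -1.6]
[-0.234, 0.8067, 0.4055]
```

>>> arm_command --pt "-0.04 0.15 0" --pt "-0.08 0.3 0" --pt "-0.14 0.45 0" --pt "-0.19 0.6 0" --pt "-0.234 0.75 0" --pt "-0.234 0.808 0" --pt "-0.234 0.808 0.1" --pt "-0.234 0.808 0.2" --pt "-0.234 0.808 0.32" --pt "-0.234 0.808 0.4" --roll '[0, 0, 0, 0, 0, 0, 0, 0, 0, 0]' --fingers '[0, 0, 0, 0, 0, 0, 0, 0, 0, 0]'

```text
t: 39.45
position: [0.4628, -0.2381, 0.1398]
ee_rot: [[0.997, -0.079, -0.001], [-0.079, -0.997, 0.001], [-0.001, -0.001, -1.0]]
ft_force: [0.7, -0.5, -1.4]
opening: 0.0244
grip_force: 59.0
```

```bash
python3 go.py .462 -.24 .1133
```

```text
t 39.45 p [ 0.4628 -0.2381  0.1398] yaw -0.0786 roll to -.08: 0.002 open 0.0244 grip 59.0 F [ 0.7 -0.5 -1.4]
[-0.0025, 0.0079, 0.1059]
```

>>> arm_command --pt "0 0.003 0.03" --pt "0 0.003 0.055" --pt "0 0.003 0.075" --pt "0 0.003 0.09" --pt "0 0.003 0.1" --pt "0 0.003 0.105" --pt "0 0.003 0.108" --pt "0 0.003 0.11" --pt "0 0.003 0.112" --pt "0 0.003 0.112" --roll '[0, 0, 0, 0, 0, 0, 0, 0, 0, 0]' --fingers '[0, 0, 0, 0, 0, 0, 0, 0, 0, 0]'

```text
t: 40.7
position: [0.4629, -0.2401, 0.1133]
ee_rot: [[0.997, -0.08, 0.0], [-0.08, -0.997, -0.0], [0.0, 0.0, -1.0]]
ft_force: [-1.0, 0.9, 3.2]
opening: 0.0244
grip_force: 59.4
```

Contact shows as 3 N at the predicted height. I release and rise.

>>> arm_command --pt "0 0 0.001" --pt "0 0 0" --pt "0 0 0" --pt "0 0 0" --pt "0 0 0" --pt "0 0 0" --pt "0 0 0" --pt "0 0 -0.1" --pt "0 0 -0.3" --pt "0 0 -0.5" --roll '[0, 0, 0, 0, 0, 0, 0, 0, 0, 0]' --fingers '[0, 100, 100, 100, 100, 100, 100, 100, 100, 100]'

```text
t: 41.95
position: [0.4624, -0.2399, 0.2391]
ee_rot: [[0.997, -0.08, -0.001], [-0.08, -0.997, 0.0], [-0.001, -0.0, -1.0]]
ft_force: [1.4, -0.6, 0.3]
opening: 0.0854
grip_force: 0.0
```

>>> arm_command --pt "0 -0.1 -0.05" --pt "0 -0.25 -0.05" --pt "0.04 -0.4 -0.05" --pt "0.08 -0.55 -0.05" --pt "0.12 -0.7 -0.05" --pt "0.16 -0.85 -0.05" --pt "0.2 -0.95 -0.05" --pt "0.2 -1 -0.05" --pt "0.2 -1 -0.05" --pt "0.2 -1 -0.05" --roll '[0, 0, 0, 0, 0, 0, 0, 0, 0, 0]' --fingers '[100, 100, 100, 100, 100, 100, 100, 100, 100, 100]'

```text
t: 43.2
position: [0.5322, 0.0037, 0.2503]
ee_rot: [[0.997, -0.081, -0.0], [-0.081, -0.997, -0.001], [-0.0, 0.001, -1.0]]
ft_force: [0.0, -0.3, 0.1]
opening: 0.0853
grip_force: 0.0
```

```bash
python3 look.py pics/g6.png; python3 go.py
```

```text
t 43.3 p [0.5323 0.0038 0.2504] yaw -0.0818 roll to -.08: -0.002 open 0.0854 grip 0.0 F [-0.3  0.9  0.1]
```

View pics/g6.png

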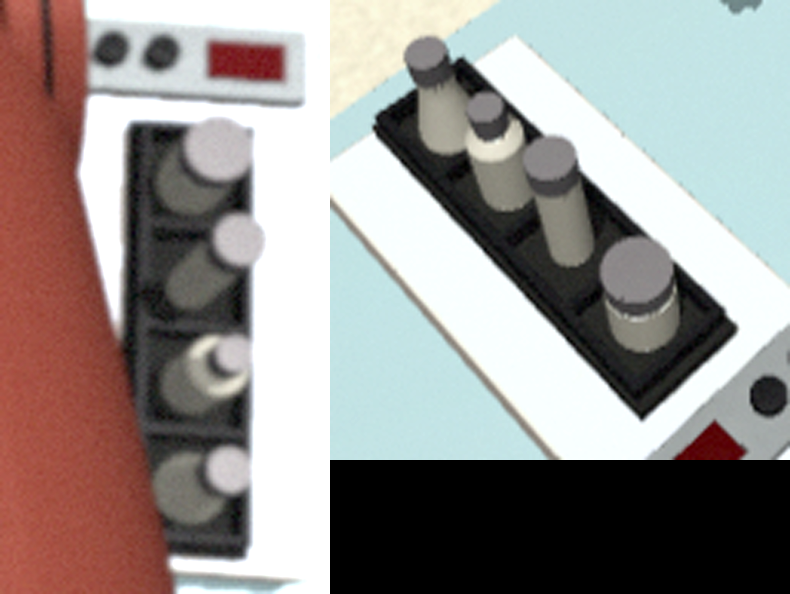

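All four stand upright in their bays. From the panel outward they are jar, tube, bottle and flask, and the gripper is clear of them. I hand the job in.

```bash
python3 -c "from rig import manip; print(manip.job_done())"
```

```text
the job is handed in; nothing more can be done
None
```

The jar, tube, bottle and flask stand upright and released in the shaker bays, in that order from the control panel outward, and the job was handed in at about 43 s of the 128 s allowed.

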